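# Lock a relief panel in the carving board

## Task

Get the relief panel ready for carving: push it along the fence until its end butts against the end stop of the carving board, and swing both wooden cam levers all the way round so that their cams lock it hard against the fence. Do it all by pushing with a fingertip: do not pinch the levers, do not lift the panel, and leave the other things on the bench where they are. Finish with the hand clear of everything.

Things in the scene. Friction and masses are not known exactly. Their poses are not given: they have to be found in the camera images.
- board: Carving board of plywood, 265 (x) x 400 (y) x 18 mm (z), bolted to the bench. Origin: centre of its underside, on the bench; z up; x towards the fence (away from the robot), y along the fence towards the end stop. On top stand a fence and an end stop, each 35 mm thick and 15 mm high, in an L. A bolt head, 6 mm high, in each corner.
- fence_face (a point): Foot of the fence's inner face, on the board's top, at x = +97.5, y = 0, z = 18 mm of the board; axes as the board's. The face looks to -x; the fence runs from y = -120 to +125 mm.
- stop_face (a point): Foot of the end stop's inner face, on the board's top, at x = +49.5, y = +90, z = 18 mm of the board; axes as the board's. The face looks to -y; the stop runs from x = +5.5 to +97.5 mm.
- panel: Loose lime-wood relief panel, 96 (x) x 200 (y) x 22 mm, with low rosettes (3 mm), 0.17 to 0.34 kg, flat on the board between fence and cams. Origin: underside centre; axes nearly the board's. Seated against fence and stop its origin is at x = +49.5, y = -10, z = 18 mm of the board. It starts 12 to 35 mm short of the stop, 1 to 3.5 mm off the fence. Pushed at its -y end it slides under 1 to 4 N.
- cam_left: Left cam lever (nearer the stop), dark wood. Origin: on its upright pivot bolt (x = -29.7, y = +65 mm of the board), at the board's top; x along the arm to the tip, z up. Arm 95 mm from pivot to tip, 21 mm wide, 6 to 22 mm above the board. Its cam, a 48 mm disc 8 mm off-centre, surrounds the pivot. A stiff hinge: it stays where it is left and takes 2 to 12 N at mid-arm, more as the cam bites.
- cam_right: Right cam lever, same as the left; pivot at x = -29.7, y = -75 mm of the board. Both start open: arm along the board's -x (to the robot) or up to 0.4 rad on. To lock, each swings counterclockwise from above (push the flank on the stop's side; the tip goes to the board's -y) to a stop 1.57 rad from open, where it lies along the board's -y against a dowel 22 mm high.
- wax_tin: Flat round tin, 60 mm across, 24 mm high, standing on the board's +y end; leave alone. Origin: underside centre.
- mallet: Carver's round wooden mallet standing on its head, 92 mm across, 218 mm high; leave alone. Origin: underside centre.
- gouge: Gouge lying on the bench, about 250 mm long, 22 mm high; leave alone. Origin: at the ferrule, underside.
- oilstone: Dark sharpening stone, 60 x 160 x 28 mm; leave alone. Origin: underside centre.
- tin: Open metal tin, 72 mm across, 80 mm high; leave alone. Origin: underside centre.
- brush: Flat paint brush lying on the bench beyond the fence, about 200 mm long; leave alone.
- pencil: Flat carpenter's pencil, 13 x 8 mm, about 185 mm long; leave alone. Origin: underside centre.
Not all that is in view belongs to the job. There is more than one size of the panel; the job needs the middle-sized.

How it is judged:
By the outcome, as a careful person would: the job done as asked, in the order asked, and still so for the second after the job is handed in, with the robot touching nothing.
It also fails if it takes over 64 s, if anything falls off the work surface, if the arm or the gripper's body presses on something with over 40 N, if the wrist force passes 120 N, or if a joint passes its speed limit or range.

## Robot

A 7-joint arm with a two-finger parallel gripper is mounted at the origin on the work surface. World frame = base frame: x ahead of the robot, y to its left, z up, the work surface at z = 0. Lengths are in m, angles in rad, forces in N, time in s.
With the tool pointing down it reaches from about 0.425 to 0.825 m from the base axis. Payload 3.6 kg.
Tool frame: the origin (TCP) lies on the centre line of the jaws, within the pads' length; the fingertips stand 14 mm ahead of it and the grasp point (between the pads) lies 5 mm behind it; z points along the fingers, y is the line along which they close (so a half turn about z gives the same grasp; the last joint's range is limited). The gripper opens to 93 mm and grips with 3 to 60 N. Pads are 15 mm wide; open, the fingers measure 128 mm over their backs; the gripper's body (75 mm by 188 mm) begins 65 mm behind the grasp point.
Start: joints at [-1.286, 0.615, -0.013, 1.423, 0.008, 1.103, -0.04], TCP at [0.199, 0.619, 0.233] pointing down, gripper open.
Joint ranges: [-3.12, 3.12], [-0.3, 2.06], [-1.34, 1.32], [0.26, 2.42], [-1.36, 4.5], [0.01, 1.98], [-2.84, 2.84]. Speed limits (rad/s): [2.79, 2.79, 3.14, 3.14, 3.14, 3.14, 3.14].

## Interface

Orientations are given as [roll, pitch, yaw] about the fixed x, y, z axes, in that order (R = Rz(yaw) Ry(pitch) Rx(roll)).
In Python, from plant import state, snapshot, calibration, hand_in gives the robot as it stands.
- The arm moves only by the shell command python3 -m jog 'ROWS' [FORCE]. ROWS is JSON, a list that holds one entry, the list of rows, each a list of 7 numbers: the turn, a rotation vector about the tool's x, y, z in degrees, then the shift along the tool's x, y, z in m, then the opening, from 0 (shut) to 1 (fully open). In form: [[[wx, wy, wz, dx, dy, dz, grip], ...]]. A call has 1 to 10 rows; each row is the pose to reach, as a shift and turn from the pose commanded when the call began, along the tool's axes at that moment; what a row does not reach only later rows make up. A row lasts 1/10 s, in which the tool goes at most 50 mm and 8.59 degrees, less where a joint would pass 70% of its speed; a pose out of reach is approached as far as the arm can. A call with a gripper value outside its range is refused whole. The fingers move at their own pace and stop on an object; FORCE is the grip in N (left out, the last holds). Time passes only in rows, so rows that repeat a pose let the fingers close. It gives the time, the measured TCP pose, the force, the opening and the grip force at its end, in the units of the state.
- state(): the state, without advancing time (a new reading comes with each control period).
- snapshot(name): name is "side" or "top"; returns the picture (400x640x3 uint8, red, green, blue); there is no depth.
- calibration(name): a dict with "fov_y" (degrees; the focal length in pixels is half the picture's height over the tangent of half this angle, whatever the lens; pixels are square), "cx", "cy" (the principal point, pixels), "position" and "attitude" of the camera in the world. Camera axes: x right, y down, z forward; pixel columns grow to the right and rows downward; lengths in m; the calibration is good to about 2 mm. A picture is of the moment at which its call begins. calibration takes no time and is no camera call.
- hand_in(): hands the job in; it is judged then, once.
The state is a dict: "clock": time; "qpos": joint angles; "dq": joint speeds; "effort": joint torques, N m; "tool_pos": TCP position; "ee_rot": TCP orientation; "wrist_force": force on the tool from outside, world axes, zero at the start; "moment": the same for the moment, N m; "width": opening from 0.0 (shut) to 1.0 (fully open); "grasp_force": force on a finger pad.
Only numpy, scipy, OpenCV 4.12 (cv2) and the standard library are available. Lean on these libraries where they do the work, as an engineer would, in place of code of your own. Each camera call takes 0.05 s, during which the arm holds its last target. There are 200 camera calls.

## Working session

There is one attempt and no reset: what is moved stays moved. The work goes in short steps, Python scripts to look and compute and a shell command to move; the robot and the scene stay as the last step left them, time stands still between calls to the robot, and variables do not carry over. Pictures are saved under pics/ and viewed, at most 10 in all, crops included, and the job is handed in when it is done.

```bash
mkdir -p pics
python3 - <<'E'
from plant import state, snapshot, calibration
import cv2
for n in("top","side"):
    cv2.imwrite(f"pics/{n}0.png",snapshot(n)[:,:,::-1]); print(n,calibration(n))
print(state())
E
```

```text
top {'fov_y': 47.966868563097265, 'cx': 322.94670207987895, 'cy': 204.71591553221134, 'position': array([0.45275059, 0.02227688, 1.21242179]), 'attitude': array([-3.06655809,  0.00684043, -1.58160565])}
side {'fov_y': 43.850907828267474, 'cx': 312.5396765540073, 'cy': 195.00028318561786, 'position': array([-0.11837548, -0.65339844,  0.8389445 ]), 'attitude': array([-2.26789853e+00, -1.85431280e-03, -7.71610863e-01])}
{'clock': 0.1, 'qpos': array([-1.28548482,  0.61583544, -0.01262824,  1.42469391,  0.00813012,
        1.10340093, -0.04038578]), 'dq': array([ 0.00120662, -0.00320307, -0.00074025, -0.00381002,  0.00031487,
       -0.00101502, -0.00013985]), 'effort': array([ 9.67967389e-04, -4.60043049e+01,  2.09801132e-01, -1.66247731e+01,
       -6.11922587e-02,  1.69019104e-02,  8.70174426e-05]), 'tool_pos': array([0.19919591, 0.61802974, 0.23160338]), 'ee_rot': array([-3.13930619e+00,  4.76051041e-05,  2.82988375e+00]), 'wrist_force': array([-0.65181774, -0.32509111, -0.42435128]), 'moment': array([ 0.00631046, -0.01718994, -0.01911713]), 'grasp_force': 0.0, 'width': 0.9990870576263855}
```

View pics/top0.png

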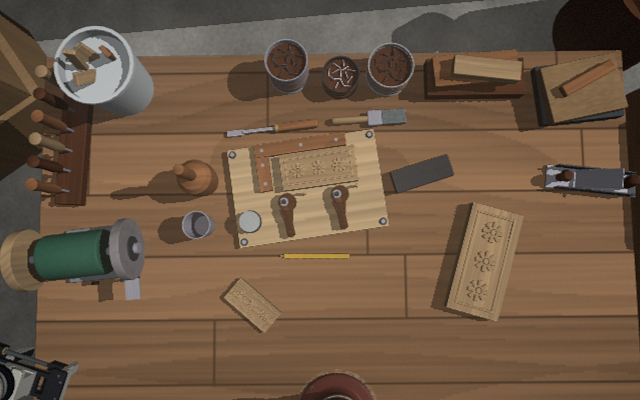

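View pics/side0.png

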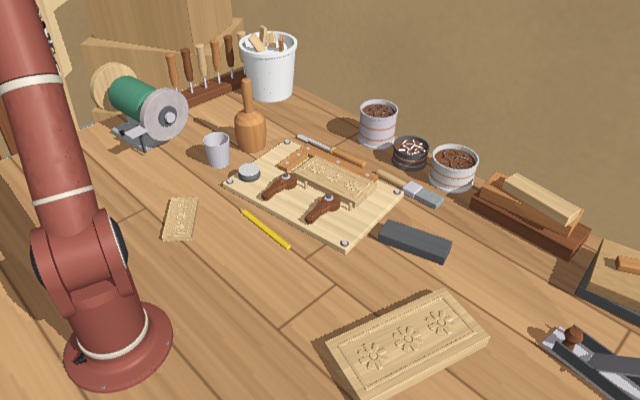

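The top view shows the board with bolt heads near (232,155), (369,134), (383,221) and (244,241). The panel spans (273–357, 145–190), and the cam pivots are near (286,202) and (337,193) with both arms pointing toward the robot. The side view agrees. I'll enlarge a crop to measure more finely.

```bash
cat > h.py <<'E'
import numpy as np, cv2
from scipy.spatial.transform import Rotation as R
from plant import state, snapshot, calibration
def cam(n):
    c=calibration(n); return c, 200/np.tan(np.radians(c['fov_y']/2)), R.from_euler('xyz',c['attitude']).as_matrix()
def ray(n,px,z):
    c,f,M=cam(n); px=np.atleast_2d(px).astype(float)
    d=np.c_[(px[:,0]-c['cx'])/f,(px[:,1]-c['cy'])/f,np.ones(len(px))]@M.T
    return c['position']+d*((z-c['position'][2])/d[:,2])[:,None]
def proj(n,P):
    c,f,M=cam(n); q=(np.atleast_2d(P)-c['position'])@M
    return np.c_[q[:,0]/q[:,2]*f+c['cx'],q[:,1]/q[:,2]*f+c['cy']]
E
python3 - <<'E'
import cv2
a=cv2.imread('pics/top0.png')[122:254,222:398]
cv2.imwrite('pics/c0.png',cv2.resize(a,None,fx=4.5,fy=4.5,interpolation=cv2.INTER_CUBIC))
from h import *
b=ray('top',[(232,155),(369,134),(383,221),(244,241)],.022)
print(b.round(4)); print([np.linalg.norm(b[i]-b[i-1]).round(4) for i in range(4)])
b=ray('side',[(287,142),(398,191),(345,243),(228,182)],.022); print(b.round(4))
E
```

```text
[[ 0.6788  0.2719  0.022 ]
 [ 0.7314 -0.0963  0.022 ]
 [ 0.4973 -0.129   0.022 ]
 [ 0.4485  0.2391  0.022 ]]
[np.float64(0.2326), np.float64(0.3719), np.float64(0.2363), np.float64(0.3713)]
[[ 0.6781  0.2706  0.022 ]
 [ 0.7331 -0.0974  0.022 ]
 [ 0.4968 -0.1301  0.022 ]
 [ 0.4399  0.2386  0.022 ]]
```

View pics/c0.png

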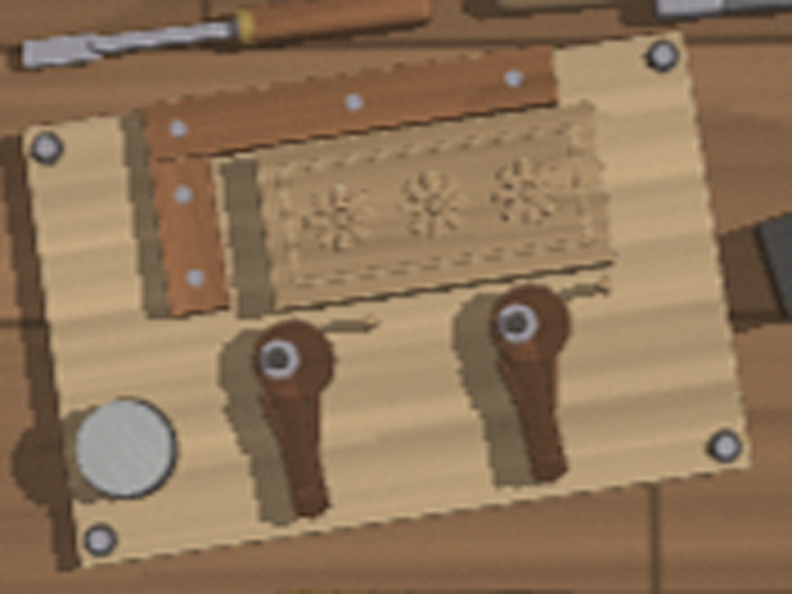

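The crop shows the bolts at (46,147), (663,55), (725,446) and (99,540). The pivots are at (278,358) and (518,322), and the arm tips at about (312,512) and (550,478). The panel corners are near (258,155), (590,105), (612,262) and (272,310), with a clear gap to the end stop. The dowels are at about (375,325) and (600,287).

```bash
cat >> h.py <<'E'
def crop(u): return (np.array(u,float)+.5)/4.5-.5+[222,122]
bp=ray('top',crop([(46,147),(663,55),(725,446),(99,540)]),.024)[:,:2]
C=bp.mean(0)
e=(bp[0]+bp[3]-bp[1]-bp[2]); ex=(bp[0]+bp[1]-bp[2]-bp[3])
th=np.average([np.arctan2(-e[0],e[1]),np.arctan2(ex[1],ex[0])],weights=[3,1])
Y=np.array([-np.sin(th),np.cos(th)]);X=np.array([np.cos(th),np.sin(th)])
def tob(P): d=np.asarray(P)[...,:2]-C; return np.stack([d@X,d@Y],-1)*1000
def tow(b): b=np.asarray(b,float)/1000; return C+b[...,:1]*X+b[...,1:2]*Y
E
python3 - <<'E'
from h import *
print('C',C,'th',th,np.arctan2(-e[0],e[1]),np.arctan2(ex[1],ex[0]))
print('bolts',tob(bp).round(1))
def s(n,u,z): print(n,tob(ray('top',crop(u),z)).round(1).tolist())
s('panel',[(258,155),(590,105),(612,262),(272,310)],.040)
s('piv',[(278,358),(518,322)],.046)
s('tip',[(312,512),(550,478)],.040)
s('dowel',[(375,325),(600,287)],.040)
s('stop inner top',[(212,160),(228,305)],.033)
s('board corners',[(22,130),(682,33),(748,465),(82,567)],.018)
s('tin',[(126,447)],.042)
for n,b in dict(pivL=[-29.7,65],pivR=[-29.7,-75],stop=[49.5,90],panelseat=[49.5,-10]).items(): print(n,tow(b))
for n,p,z in(('mallet',(205,178),.05),('tin',(197,225),.08),('stone',(421,173),.028)): print(n,ray('top',p,z),tob(ray('top',p,z)))
E
```

```text
C [0.58915675 0.07193817] th 0.13753543175846397 0.13781626716511935 0.13669292553849785
bolts [[ 117.8  185.6]
 [ 117.8 -185.8]
 [-117.7 -185.5]
 [-117.9  185.7]]
panel [[91.0, 60.2], [91.3, -136.7], [-2.3, -135.3], [-0.7, 65.0]]
piv [[-29.6, 65.0], [-29.5, -75.5]]
tip [[-120.4, 58.6], [-121.4, -80.5]]
dowel [[-18.3, 6.8], [-15.7, -126.1]]
stop inner top [[93.5, 88.0], [6.9, 90.7]]
board corners [[131.4, 199.5], [130.7, -199.9], [-130.7, -198.0], [-132.0, 198.9]]
tin [[-67.3, 159.8]]
pivL [0.55082556 0.13225243]
pivR [ 0.57001988 -0.00642554]
stop [0.62585011 0.16787485]
panelseat [0.63956034 0.06881916]
mallet [[0.61360996 0.33628715 0.05      ]] [[ 60.46513192 258.50011659]]
tin [[0.49025277 0.34733613 0.08      ]] [[-60.21234242 286.35730692]]
stone [[ 0.62328047 -0.23154567  0.028     ]] [[  -7.80682907 -305.29644951]]
```

The measurements match the given geometry: pivots within 1 mm, stop, bolt rectangle and panel size. The panel is about 26 mm short of the stop. Next I'll work out the approach to the panel's -y end.

```bash
cat >> h.py <<'E'
def mv(*tgts):
    "tgts (bx,by mm, z m, yaw rad rel board): prints wz deg, shift in tool axes m from measured pose"
    s=state(); M=R.from_euler('xyz',s['ee_rot']); p=s['tool_pos']
    print('clk',round(s['clock'],2),'b',tob(p).round(1),'z',p[2].round(4),'F',s['wrist_force'].round(1),'yaw-th',(s['ee_rot'][2]-th).round(3),'q7',s['qpos'][6].round(2))
    for bx,by,z,yw in tgts:
        d=M.inv().apply(np.r_[tow([bx,by]),z]-p)
        r=(M.inv()*R.from_euler('xyz',[np.pi,0,yw+th])).as_rotvec(degrees=True)
        print('rot',r.round(1),'shift',d.round(4))
E
python3 - <<'E'
from h import *
mv((50,-165,.233,np.pi/2),(50,-165,.1,np.pi/2),(50,-165,.042,np.pi/2))
E
```

```text
clk 0.1 b [-311.4  594.4] z 0.2316 F [-0.7 -0.3 -0.4] yaw-th 2.692 q7 -0.04
rot [-0.1  0.1 64.3] shift [-6.553e-01 -5.271e-01 -2.000e-04]
rot [-0.1  0.1 64.3] shift [-0.6553 -0.5268  0.1328]
rot [-0.1  0.1 64.3] shift [-0.6553 -0.5267  0.1908]
```

```bash
python3 -m jog '[[[0,0,32,-0.328,-0.264,0,0],[0,0,32,-0.328,-0.264,0,0],[0,0,32,-0.328,-0.264,0,0],[0,0,32,-0.328,-0.264,0,0],[0,0,32,-0.328,-0.264,0,0],[0,0,32,-0.328,-0.264,0,0],[0,0,32,-0.328,-0.264,0,0],[0,0,32,-0.328,-0.264,0,0],[0,0,32,-0.328,-0.264,0,0],[0,0,32,-0.328,-0.264,0,0]]]' 10
python3 -c "
from h import *
mv((50,-165,.233,np.pi/2),(50,-165,.1,np.pi/2))"
```

```text
clock: 1.1
tool_pos: [0.4327, 0.2624, 0.2326]
ee_rot: [-3.141, 0.002, 2.263]
wrist_force: [-0.7, -0.2, -0.4]
width: 0.188
grasp_force: 0.0
clk 1.1 b [-128.8  210.1] z 0.2326 F [-0.7 -0.2 -0.4] yaw-th 2.125 q7 0.19
rot [-0.   0.1 31.8] shift [-0.4131 -0.0454  0.0005]
rot [-0.   0.1 31.8] shift [-0.4128 -0.0453  0.1335]
```

```bash
python3 -m jog '[[[0,0,31.8,-0.41,-0.045,0,0],[0,0,31.8,-0.41,-0.045,0,0],[0,0,31.8,-0.41,-0.045,0,0],[0,0,31.8,-0.41,-0.045,0,0],[0,0,31.8,-0.41,-0.045,0,0],[0,0,31.8,-0.413,-0.045,0,0],[0,0,31.8,-0.413,-0.045,0,0],[0,0,31.8,-0.413,-0.045,0.05,0],[0,0,31.8,-0.413,-0.045,0.1,0],[0,0,31.8,-0.413,-0.045,0.13,0]]]'
python3 -m jog '[[[0,0,0,0,0,0,0],[0,0,0,0,0,0,0],[0,0,0,0,0,0,0]]]'
python3 -c "
from h import *
mv((50,-165,.041,np.pi/2))
cv2.imwrite('pics/t1.png',cv2.resize(snapshot('top')[100:260,200:413,::-1],None,fx=3.75,fy=3.75,interpolation=cv2.INTER_CUBIC))"
```

```text
clock: 2.1
tool_pos: [0.6639, -0.0782, 0.1048]
ee_rot: [3.139, 0.001, 1.715]
wrist_force: [1.8, 0.7, -0.0]
width: 0.003
grasp_force: 0.0
clock: 2.4
tool_pos: [0.6641, -0.0758, 0.1092]
ee_rot: [3.136, 0.0, 1.719]
wrist_force: [-0.4, -0.7, 0.3]
width: 0.006
grasp_force: 0.0
clk 2.4 b [  54.  -156.6] z 0.1092 F [-0.4 -0.7  0.3] yaw-th 1.581 q7 0.45
rot [0.3 0.  0.6] shift [-0.0083 -0.0044  0.0682]
```

View pics/t1.png

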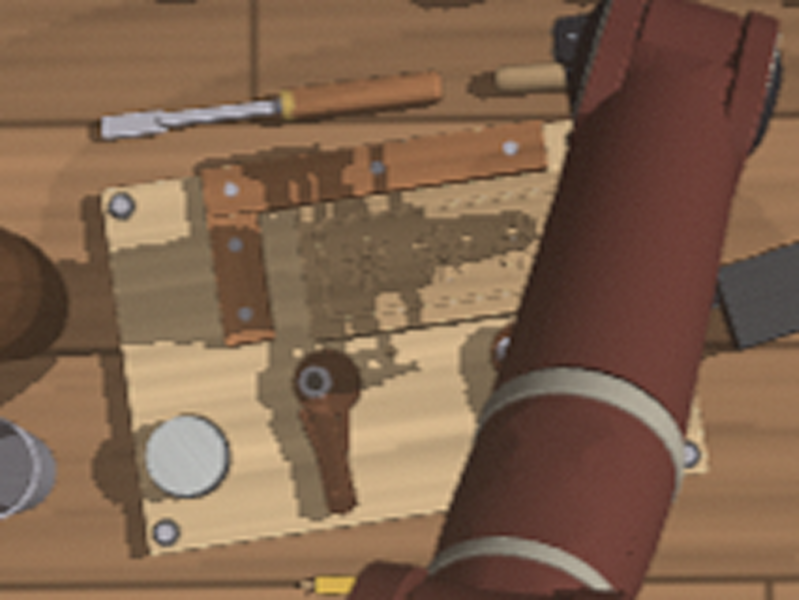

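The arm hides the right half of the board. The panel's left part, the left lever (pivot about (315,380)) and the wax tin are unmoved. Now lowering behind the panel's end.

```bash
python3 -m jog '[[[0.3,0,0.6,-0.008,-0.004,0.0,0],[0.3,0,0.6,-0.008,-0.004,0.02,0],[0.3,0,0.6,-0.008,-0.004,0.04,0],[0.3,0,0.6,-0.008,-0.004,0.055,0],[0.3,0,0.6,-0.008,-0.004,0.064,0],[0.3,0,0.6,-0.008,-0.004,0.068,0],[0.3,0,0.6,-0.008,-0.004,0.068,0],[0.3,0,0.6,-0.008,-0.004,0.068,0]]]'
python3 -c "
from h import *
mv((50,-118,.041,np.pi/2))
cv2.imwrite('pics/s1.png',cv2.resize(snapshot('side')[110:270,220:433,::-1],None,fx=3.75,fy=3.75,interpolation=cv2.INTER_CUBIC))"
```

```text
clock: 3.25
tool_pos: [0.6599, -0.0862, 0.0388]
ee_rot: [-3.138, 0.001, 1.706]
wrist_force: [0.5, 0.9, 0.2]
width: 0.005
grasp_force: 0.0
clk 3.25 b [  48.4 -166.4] z 0.0388 F [0.5 0.9 0.2] yaw-th 1.568 q7 0.48
rot [-0.2  0.  -0.1] shift [ 0.0484  0.0015 -0.0022]
```

View pics/s1.png

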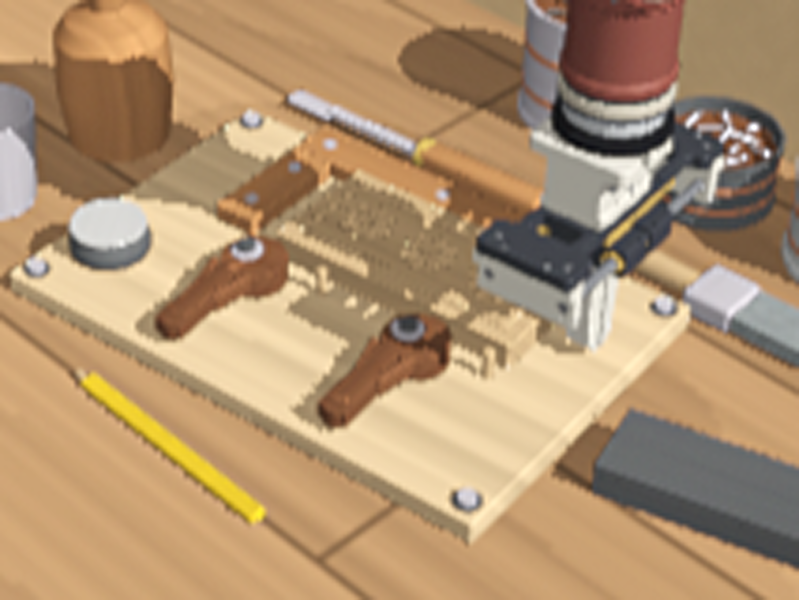

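The fingertips stand on the board just behind the panel's -y end (around (590,340)). Nothing has been disturbed. Pushing gently along +y (tool +x).

```bash
python3 -m jog '[[[0,0,0,0.01,0.001,-0.001,0],[0,0,0,0.018,0.001,-0.001,0],[0,0,0,0.022,0.001,-0.001,0],[0,0,0,0.026,0.001,-0.001,0],[0,0,0,0.029,0.001,-0.001,0],[0,0,0,0.032,0.001,-0.001,0],[0,0,0,0.035,0.001,-0.001,0],[0,0,0,0.038,0.001,-0.001,0],[0,0,0,0.041,0.001,-0.001,0],[0,0,0,0.043,0.001,-0.001,0]]]'
python3 -m jog '[[[0,0,0,0.001,0,0,0],[0,0,0,0.002,0,0,0],[0,0,0,0.003,0,0,0],[0,0,0,0.004,0,0,0],[0,0,0,0.004,0,0,0]]]'
python3 -c "
from h import *
mv((50,-117.5,.041,np.pi/2))"
```

```text
clock: 4.3
tool_pos: [0.6544, -0.0429, 0.0389]
ee_rot: [-3.136, -0.0, 1.706]
wrist_force: [1.2, -1.8, 0.7]
width: 0.004
grasp_force: 0.9
clock: 4.8
tool_pos: [0.6539, -0.039, 0.0389]
ee_rot: [-3.136, -0.0, 1.706]
wrist_force: [0.5, -1.3, 1.7]
width: 0.007
grasp_force: 0.6
clk 4.8 b [  48.9 -118.8] z 0.0389 F [ 0.5 -1.3  1.7] yaw-th 1.569 q7 0.42
rot [-0.3 -0.  -0.1] shift [ 0.0013  0.0011 -0.0021]
```

```bash
python3 -m jog '[[[0,0,0,0.001,0,0,0],[0,0,0,0.002,0,0,0],[0,0,0,0.002,0,0,0]]]'
python3 -m jog '[[[0,0,0,0.001,0,0,0],[0,0,0,0.002,0,0,0],[0,0,0,0.002,0,0,0]]]'
python3 -c "
from h import *
mv((50,-117.5,.041,np.pi/2))"
```

```text
clock: 5.1
tool_pos: [0.654, -0.0388, 0.039]
ee_rot: [-3.137, 0.002, 1.705]
wrist_force: [2.2, -5.1, -1.3]
width: 0.002
grasp_force: 2.2
clock: 5.4
tool_pos: [0.6542, -0.0387, 0.0393]
ee_rot: [-3.138, 0.005, 1.704]
wrist_force: [1.6, -6.6, -1.5]
width: 0.004
grasp_force: 3.3
clk 5.4 b [  49.2 -118.5] z 0.0393 F [ 1.6 -6.6 -1.5] yaw-th 1.567 q7 0.42
rot [-0.2  0.3 -0.2] shift [ 0.001   0.0007 -0.0017]
```

The panel stopped at y = -118.5 with the force rising (about 7 N), so it's against the end stop. Now retreating and moving over to the left lever.

```bash
python3 -m jog '[[[0,0,0,-0.005,0,0,0],[0,0,0,-0.025,0,0,0],[0,0,0,-0.025,0,-0.02,0],[0,0,0,-0.025,0,-0.06,0],[0,0,0,-0.025,0,-0.08,0],[0,0,0,-0.025,0,-0.08,0],[0,0,0,-0.025,0,-0.08,0]]]'
python3 -c "
from h import *
mv((-100,97,.12,np.pi/2),(-100,97,.043,np.pi/2))"
```

```text
clock: 6.1
tool_pos: [0.6566, -0.0582, 0.1186]
ee_rot: [-3.135, -0.003, 1.707]
wrist_force: [-0.6, 0.9, -0.9]
width: 0.004
grasp_force: 0.0
clk 6.1 b [  49.  -138.1] z 0.1186 F [-0.6  0.9 -0.9] yaw-th 1.57 q7 0.42
rot [-0.4 -0.2 -0.1] shift [ 2.350e-01 -1.493e-01  2.000e-04]
rot [-0.4 -0.2 -0.1] shift [ 0.2347 -0.1488  0.0772]
```

```bash
python3 -m jog '[[[-0.3,-0.2,0,0.04,-0.025,0,0],[-0.3,-0.2,0,0.08,-0.05,0,0],[-0.3,-0.2,0,0.12,-0.075,0,0],[-0.3,-0.2,0,0.16,-0.1,0,0],[-0.3,-0.2,0,0.2,-0.125,0,0],[-0.3,-0.2,0,0.235,-0.149,0,0],[-0.3,-0.2,0,0.235,-0.149,0,0],[-0.3,-0.2,0,0.235,-0.149,0,0],[-0.3,-0.2,0,0.235,-0.149,0,0]]]'
python3 -c "
from h import *
mv((-100,97,.12,np.pi/2),(-100,97,.043,np.pi/2))
cv2.imwrite('pics/s2.png',cv2.resize(snapshot('side')[110:270,220:433,::-1],None,fx=3.75,fy=3.75,interpolation=cv2.INTER_CUBIC))"
```

```text
clock: 7.0
tool_pos: [0.4781, 0.1517, 0.1191]
ee_rot: [-3.141, 0.005, 1.704]
wrist_force: [0.1, -0.1, -0.4]
width: 0.005
grasp_force: 0.0
clk 7.0 b [-99.   94.3] z 0.1191 F [ 0.1 -0.1 -0.4] yaw-th 1.567 q7 0.08
rot [-0.1  0.3 -0.2] shift [ 0.0027 -0.001  -0.0009]
rot [-0.1  0.3 -0.2] shift [ 0.0031 -0.0009  0.0761]
```

View pics/s2.png

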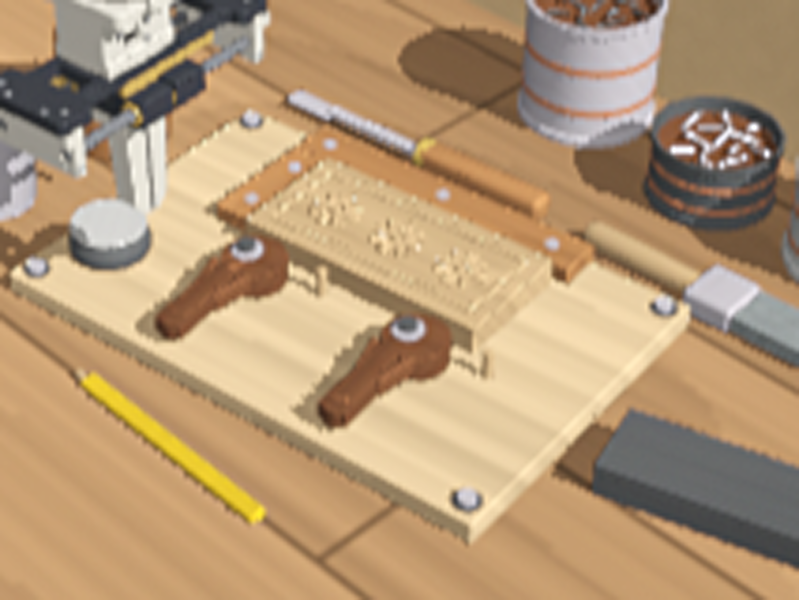

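The panel butts against the stop (around (255,215)), and both levers are still open and untouched. The hand is above the gap between the left lever and the wax tin. Next I'll descend and work out the arc.

```bash
python3 -m jog '[[[0,0.3,0,0.001,-0.001,0.03,0],[0,0.3,0,0.001,-0.001,0.06,0],[0,0.3,0,0.001,-0.001,0.07,0],[0,0.3,0,0.001,-0.001,0.075,0],[0,0.3,0,0.001,-0.001,0.075,0],[0,0.3,0,0.001,-0.001,0.075,0]]]'
cat >> h.py <<'E'
def arc(piv,phis,r=70,off=18,z=.042):
    mv(*[(piv[0]-r*np.cos(p)-off*np.sin(p),piv[1]-r*np.sin(p)+off*np.cos(p),z,np.pi/2+p) for p in phis])
E
python3 -c "
from h import *
arc((-29.7,65),np.arange(0,.81,.1))"
```

```text
clock: 7.65
tool_pos: [0.4778, 0.1532, 0.0456]
ee_rot: [3.14, -0.002, 1.705]
wrist_force: [-0.1, 0.2, 1.0]
width: 0.004
grasp_force: 0.0
clk 7.65 b [-99.2  95.7] z 0.0456 F [-0.1  0.2  1. ] yaw-th 1.568 q7 0.15
rot [ 0.1 -0.1 -0.2] shift [-0.0128 -0.0005  0.0036]
rot [ 0.1 -0.1 -5.9] shift [-0.0198 -0.0019  0.0036]
rot [  0.1  -0.1 -11.6] shift [-0.027  -0.0026  0.0036]
rot [  0.1  -0.1 -17.4] shift [-0.0343 -0.0026  0.0035]
rot [  0.1  -0.1 -23.1] shift [-0.0414 -0.0019  0.0035]
rot [  0.1  -0.1 -28.8] shift [-0.0485 -0.0004  0.0035]
rot [  0.1  -0.1 -34.6] shift [-0.0554  0.0017  0.0035]
rot [  0.1  -0.1 -40.3] shift [-0.0621  0.0046  0.0035]
rot [  0.1  -0.1 -46. ] shift [-0.0684  0.008   0.0035]
```

```bash
python3 -m jog '[[[0,0,0,-0.005,0,0.0035,0],[0,0,0,-0.0128,-0.0005,0.0035,0],[0,0,-5.9,-0.0198,-0.0019,0.0035,0],[0,0,-11.6,-0.027,-0.0026,0.0035,0],[0,0,-17.4,-0.0343,-0.0026,0.0035,0],[0,0,-23.1,-0.0414,-0.0019,0.0035,0],[0,0,-28.8,-0.0485,-0.0004,0.0035,0],[0,0,-34.6,-0.0554,0.0017,0.0035,0],[0,0,-40.3,-0.0621,0.0046,0.0035,0],[0,0,-46,-0.0684,0.008,0.0035,0]]]'
python3 -c "
from h import *
arc((-29.7,65),np.arange(.8,1.61,.1))"
```

```text
clock: 8.65
tool_pos: [0.4936, 0.0875, 0.0416]
ee_rot: [3.139, -0.003, 2.514]
wrist_force: [-1.4, 3.0, 1.4]
width: 0.008
grasp_force: 1.5
clk 8.65 b [-92.5  28.5] z 0.0416 F [-1.4  3.   1.4] yaw-th 2.376 q7 0.77
rot [ 0.1 -0.1  0.3] shift [-0.0016 -0.0001 -0.0004]
rot [ 0.1 -0.1 -5.4] shift [-0.0087 -0.0015 -0.0004]
rot [  0.2  -0.1 -11.1] shift [-0.0159 -0.0023 -0.0005]
rot [  0.2  -0.1 -16.9] shift [-0.0231 -0.0024 -0.0005]
rot [  0.2  -0.1 -22.6] shift [-0.0303 -0.0017 -0.0005]
rot [  0.2  -0.1 -28.3] shift [-0.0374 -0.0003 -0.0005]
rot [  0.2  -0.1 -34.1] shift [-0.0443  0.0018 -0.0005]
rot [  0.2  -0.1 -39.8] shift [-0.051   0.0045 -0.0005]
rot [  0.2  -0.1 -45.5] shift [-0.0573  0.008  -0.0005]
```

Force of 3 N is consistent with a stiff hinge. Continuing the arc.

```bash
python3 -m jog '[[[0,0,-5.4,-0.0087,-0.0015,0,0],[0,0,-11.1,-0.0159,-0.0023,0,0],[0,0,-16.9,-0.0231,-0.0024,0,0],[0,0,-22.6,-0.0303,-0.0017,0,0],[0,0,-28.3,-0.0374,-0.0003,0,0],[0,0,-34.1,-0.0443,0.0018,0,0],[0,0,-39.8,-0.051,0.0045,0,0],[0,0,-43.8,-0.0554,0.007,0,0],[0,0,-43.8,-0.0554,0.007,0,0]]]'
python3 -c "
from h import *
arc((-29.7,65),[1.57,1.62])"
```

```text
clock: 9.55
tool_pos: [0.5341, 0.0589, 0.04]
ee_rot: [3.139, -0.019, -3.009]
wrist_force: [-10.9, 1.7, 6.2]
width: 0.005
grasp_force: 5.4
clk 9.55 b [-56.3  -5.4] z 0.04 F [-10.9   1.7   6.2] yaw-th -3.147 q7 1.33
rot [ 0.1 -1.1 -0.3] shift [-0.0085  0.0004 -0.0022]
rot [ 0.1 -1.1 -3.1] shift [-0.012  -0.0004 -0.0023]
```

```bash
python3 -m jog '[[[0,0,0,-0.002,0,0,0],[0,0,0,-0.004,0,0,0],[0,0,0,-0.006,0,0,0],[0,0,0,-0.008,0,0,0],[0,0,0,-0.008,0,0,0]]]'
python3 -c "
from h import *
arc((-29.7,65),[1.57])"
python3 -m jog '[[[0,0,0,-0.002,0,0,0],[0,0,0,-0.004,0,0,0],[0,0,0,-0.006,0,0,0],[0,0,0,-0.006,0,0,0]]]'
python3 -c "
from h import *
arc((-29.7,65),[1.57])"
```

```text
clock: 10.05
tool_pos: [0.538, 0.0585, 0.0394]
ee_rot: [-3.141, -0.028, -3.011]
wrist_force: [-16.0, -0.7, 9.1]
width: 0.002
grasp_force: 8.0
clk 10.05 b [-52.5  -6.3] z 0.0394 F [-16.   -0.7   9.1] yaw-th -3.148 q7 1.33
rot [-0.  -1.6 -0.3] shift [-0.0047  0.0013 -0.0027]
clock: 10.45
tool_pos: [0.5406, 0.0585, 0.0392]
ee_rot: [-3.14, -0.035, -3.01]
wrist_force: [-20.0, -0.7, 13.9]
width: 0.004
grasp_force: 10.5
clk 10.45 b [-49.9  -6.7] z 0.0392 F [-20.   -0.7  13.9] yaw-th -3.147 q7 1.33
rot [-0.1 -2.  -0.3] shift [-0.002   0.0017 -0.0028]
```

```bash
python3 -m jog '[[[0,0,0,-0.003,0,-0.001,0],[0,0,0,-0.006,0,-0.002,0],[0,0,0,-0.008,0,-0.002,0],[0,0,0,-0.008,0,-0.002,0]]]'
python3 -m jog '[[[0,0,0,-0.003,0,0,0],[0,0,0,-0.006,0,0,0],[0,0,0,-0.006,0,0,0],[0,0,0,-0.006,0,0,0]]]'
python3 -c "
from h import *
arc((-29.7,65),[1.57])
cv2.imwrite('pics/s3.png',cv2.resize(snapshot('side')[110:270,220:433,::-1],None,fx=3.75,fy=3.75,interpolation=cv2.INTER_CUBIC))"
```

```text
clock: 10.85
tool_pos: [0.541, 0.0585, 0.0394]
ee_rot: [-3.139, -0.052, -3.009]
wrist_force: [-28.4, -2.0, 14.3]
width: 0.006
grasp_force: 14.6
clock: 11.25
tool_pos: [0.5414, 0.0584, 0.0392]
ee_rot: [-3.138, -0.064, -3.009]
wrist_force: [-36.9, -2.5, 21.4]
width: 0.004
grasp_force: 18.8
clk 11.25 b [-49.2  -6.9] z 0.0392 F [-36.9  -2.5  21.4] yaw-th -3.147 q7 1.34
rot [-0.2 -3.7 -0.2] shift [-0.0013  0.0019 -0.0029]
```

View pics/s3.png

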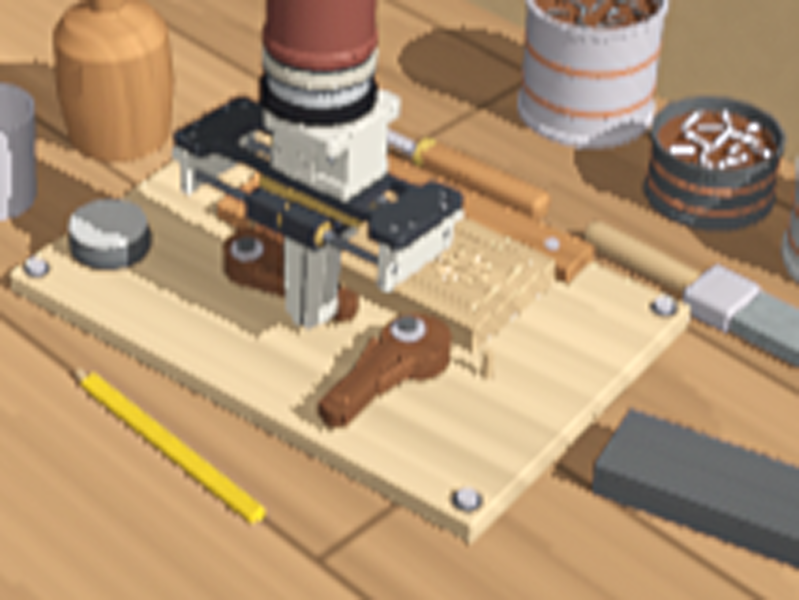

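The left lever lies along -y against its dowel. The force rose from 20 to 37 N with less than 1 mm of motion, so it's at the hard stop. Backing off and moving to the right lever.

```bash
python3 -m jog '[[[0,0,0,0.015,0,0,0],[0,0,0,0.03,0,0,0],[0,0,0,0.045,0,-0.005,0],[0,0,0,0.045,0,-0.04,0],[0,0,0,0.045,0,-0.075,0],[0,0,0,0.045,0,-0.075,0],[0,0,0,0.045,0,-0.075,0]]]'
python3 -c "
from h import *
mv((-100,-40,.115,np.pi/2),(-100,-43,.043,np.pi/2))"
```

```text
clock: 12.0
tool_pos: [0.5263, 0.0562, 0.1189]
ee_rot: [3.141, 0.002, -3.011]
wrist_force: [-0.1, -0.3, -0.0]
width: 0.0
grasp_force: 0.0
clk 12.0 b [-64.4  -7. ] z 0.1189 F [-0.1 -0.3 -0. ] yaw-th -3.149 q7 1.36
rot [ 0.1  0.  89.6] shift [ 0.0354 -0.0333  0.0038]
rot [ 0.1  0.  89.6] shift [ 0.0355 -0.0363  0.0758]
```

```bash
python3 -m jog '[[[0,0,8.5,0.0354,-0.0343,0,0],[0,0,17,0.0354,-0.0343,0,0],[0,0,25.5,0.0354,-0.0343,0,0],[0,0,34,0.0354,-0.0343,0,0],[0,0,42.5,0.0354,-0.0343,0,0],[0,0,51,0.0354,-0.0343,0,0],[0,0,59.5,0.0354,-0.0343,0,0],[0,0,68,0.0354,-0.0343,0,0],[0,0,76.5,0.0354,-0.0343,0,0],[0,0,85,0.0354,-0.0343,0,0]]]'
python3 -m jog '[[[0,0,4.6,0,0,0,0],[0,0,4.6,0,0,0,0],[0,0,4.6,0,0,0,0]]]'
python3 -c "
from h import *
mv((-100,-43,.115,np.pi/2),(-100,-43,.043,np.pi/2))"
```

```text
clock: 13.0
tool_pos: [0.4942, 0.0179, 0.1167]
ee_rot: [-3.138, -0.001, 1.783]
wrist_force: [-1.1, 0.3, -0.0]
width: 0.009
grasp_force: 0.0
clock: 13.3
tool_pos: [0.4946, 0.0182, 0.1172]
ee_rot: [-3.139, -0.001, 1.711]
wrist_force: [0.1, 0.1, 0.4]
width: 0.002
grasp_force: 0.0
clk 13.3 b [-101.   -40.3] z 0.1172 F [0.1 0.1 0.4] yaw-th 1.573 q7 0.26
rot [-0.1 -0.1  0.1] shift [-0.0027  0.001   0.0022]
rot [-0.1 -0.1  0.1] shift [-0.0028  0.0012  0.0742]
```

```bash
python3 -m jog '[[[0,0,0,-0.0025,0.001,0.03,0],[0,0,0,-0.0025,0.001,0.06,0],[0,0,0,-0.0025,0.001,0.07,0],[0,0,0,-0.0025,0.001,0.074,0],[0,0,0,-0.0025,0.001,0.074,0],[0,0,0,-0.0025,0.001,0.074,0]]]'
python3 -c "
from h import *
arc((-29.7,-75),np.arange(0,.81,.1),z=.043)"
```

```text
clock: 13.9
tool_pos: [0.4974, 0.0162, 0.0449]
ee_rot: [3.14, -0.002, 1.71]
wrist_force: [0.1, 0.1, -0.5]
width: 0.008
grasp_force: 0.0
clk 13.9 b [-98.5 -42.6] z 0.0449 F [ 0.1  0.1 -0.5] yaw-th 1.572 q7 0.31
rot [ 0.1 -0.1  0.1] shift [-0.0144 -0.0012  0.0019]
rot [ 0.1 -0.1 -5.7] shift [-0.0215 -0.0027  0.0019]
rot [  0.1  -0.1 -11.4] shift [-0.0287 -0.0034  0.0019]
rot [  0.1  -0.1 -17.1] shift [-0.0359 -0.0034  0.0019]
rot [  0.1  -0.1 -22.8] shift [-0.0431 -0.0027  0.0019]
rot [  0.1  -0.1 -28.6] shift [-0.0502 -0.0013  0.0019]
rot [  0.1  -0.1 -34.3] shift [-0.0571  0.0008  0.0019]
rot [  0.1  -0.  -40. ] shift [-0.0637  0.0036  0.0019]
rot [  0.1  -0.  -45.8] shift [-0.0701  0.007   0.0018]
```

```bash
python3 -m jog '[[[0,0,0,-0.007,0,0.002,0],[0,0,0,-0.0144,-0.0012,0.002,0],[0,0,-5.7,-0.0215,-0.0027,0.002,0],[0,0,-11.4,-0.0287,-0.0034,0.002,0],[0,0,-17.1,-0.0359,-0.0034,0.002,0],[0,0,-22.8,-0.0431,-0.0027,0.002,0],[0,0,-28.6,-0.0502,-0.0013,0.002,0],[0,0,-34.3,-0.0571,0.0008,0.002,0],[0,0,-40,-0.0637,0.0036,0.002,0],[0,0,-45.8,-0.0701,0.007,0.002,0]]]'
python3 -c "
from h import *
arc((-29.7,-75),np.arange(.9,1.61,.1),z=.042)"
```

```text
clock: 14.9
tool_pos: [0.5127, -0.0518, 0.0423]
ee_rot: [3.14, -0.003, 2.513]
wrist_force: [-0.9, 2.7, -0.4]
width: 0.008
grasp_force: 1.3
clk 14.9 b [ -92.7 -112.1] z 0.0423 F [-0.9  2.7 -0.4] yaw-th 2.376 q7 0.92
rot [ 0.1 -0.2 -5.4] shift [-0.0084 -0.001   0.0002]
rot [  0.1  -0.2 -11.2] shift [-0.0156 -0.0017  0.0002]
rot [  0.1  -0.1 -16.9] shift [-0.0228 -0.0018  0.0002]
rot [  0.1  -0.1 -22.6] shift [-0.03   -0.0011  0.0002]
rot [  0.1  -0.1 -28.4] shift [-0.0371  0.0003  0.0002]
rot [  0.1  -0.1 -34.1] shift [-0.044   0.0024  0.0001]
rot [  0.1  -0.1 -39.8] shift [-0.0507  0.0051  0.0001]
rot [  0.1  -0.1 -45.5] shift [-0.0571  0.0085  0.0001]
```

```bash
python3 -m jog '[[[0,0,-5.4,-0.0084,-0.001,0,0],[0,0,-11.2,-0.0156,-0.0017,0,0],[0,0,-16.9,-0.0228,-0.0018,0,0],[0,0,-22.6,-0.03,-0.0011,0,0],[0,0,-28.4,-0.0371,0.0003,0,0],[0,0,-34.1,-0.044,0.0024,0,0],[0,0,-39.8,-0.0507,0.0051,-0.001,0],[0,0,-44,-0.0552,0.0075,-0.002,0],[0,0,-44,-0.0552,0.0075,-0.002,0]]]'
python3 -m jog '[[[0,0,0,-0.003,0,0,0],[0,0,0,-0.006,0,0,0],[0,0,0,-0.009,0,-0.001,0],[0,0,0,-0.012,0,-0.002,0],[0,0,0,-0.012,0,-0.002,0]]]'
python3 -c "
from h import *
arc((-29.7,-75),[1.57],z=.042)"
```

```text
clock: 15.8
tool_pos: [0.5556, -0.0793, 0.042]
ee_rot: [3.138, -0.015, -3.007]
wrist_force: [-6.7, 2.9, -0.3]
width: 0.003
grasp_force: 3.3
clock: 16.3
tool_pos: [0.56, -0.0793, 0.0421]
ee_rot: [3.139, -0.032, -3.008]
wrist_force: [-14.8, 0.7, 0.0]
width: 0.006
grasp_force: 7.3
clk 16.3 b [ -49.7 -145.8] z 0.0421 F [-14.8   0.7   0. ] yaw-th -3.146 q7 1.5
rot [ 0.2 -1.8 -0.2] shift [-0.0019  0.0008  0.    ]
```

```bash
python3 -m jog '[[[0,0,0,-0.003,0,0,0],[0,0,0,-0.006,0,0,0],[0,0,0,-0.008,0,0,0],[0,0,0,-0.008,0,0,0]]]'
python3 -m jog '[[[0,0,0,-0.003,0,0,0],[0,0,0,-0.006,0,0,0],[0,0,0,-0.008,0,0,0],[0,0,0,-0.008,0,0,0]]]'
python3 -c "
from h import *
arc((-29.7,-75),[1.57],z=.042)"
```

```text
clock: 16.7
tool_pos: [0.5605, -0.0794, 0.0418]
ee_rot: [3.139, -0.048, -3.009]
wrist_force: [-25.8, -1.5, 10.0]
width: 0.002
grasp_force: 12.9
clock: 17.1
tool_pos: [0.561, -0.0794, 0.0416]
ee_rot: [3.14, -0.065, -3.009]
wrist_force: [-36.3, -1.3, 20.4]
width: 0.006
grasp_force: 18.7
clk 17.1 b [ -48.7 -146.1] z 0.0416 F [-36.3  -1.3  20.4] yaw-th -3.147 q7 1.5
rot [ 0.1 -3.7 -0.3] shift [-0.0009  0.0011 -0.0005]
```

The right lever shows the same hard-stop signature. Now backing off, rising and moving clear to check.

```bash
python3 -m jog '[[[0,0,0,0.015,0,0,0],[0,0,0,0.03,0,0,0],[0,0,0,0.045,0,-0.005,0],[0,0,0,0.045,0,-0.04,0],[0,0,0,0.045,0,-0.08,0],[0,0,0,0.045,0,-0.12,0],[0,0,0,0.045,0,-0.16,0],[0,0,0,0.045,0,-0.19,0],[0,0,0,0.045,0,-0.2,0]]]'
python3 -m jog '[[[0,0,0,0.04,0.04,0,0],[0,0,0,0.06,0.08,0,0],[0,0,0,0.08,0.12,0,0],[0,0,0,0.1,0.16,0,0],[0,0,0,0.12,0.2,0,0],[0,0,0,0.13,0.24,0,0],[0,0,0,0.14,0.28,0,0],[0,0,0,0.15,0.31,0,0],[0,0,0,0.15,0.31,0,0],[0,0,0,0.15,0.31,0,0]]]'
python3 -c "
from h import *
mv()
a=snapshot('top')[:,:,::-1]; cv2.imwrite('pics/top9.png',a)
cv2.imwrite('pics/c9.png',cv2.resize(a[122:254,222:398],None,fx=4.5,fy=4.5,interpolation=cv2.INTER_CUBIC))"
```

```text
clock: 18.0
tool_pos: [0.5469, -0.0826, 0.2496]
ee_rot: [-3.141, 0.007, -3.008]
wrist_force: [0.1, 0.3, -0.5]
width: 0.002
grasp_force: 0.0
clock: 19.0
tool_pos: [0.3547, 0.2049, 0.2457]
ee_rot: [3.141, -0.001, -3.006]
wrist_force: [-0.2, -1.0, -0.4]
width: 0.01
grasp_force: 0.0
clk 19.0 b [-214.   163.8] z 0.2457 F [-0.2 -1.  -0.4] yaw-th -3.143 q7 0.93
```

View pics/c9.png

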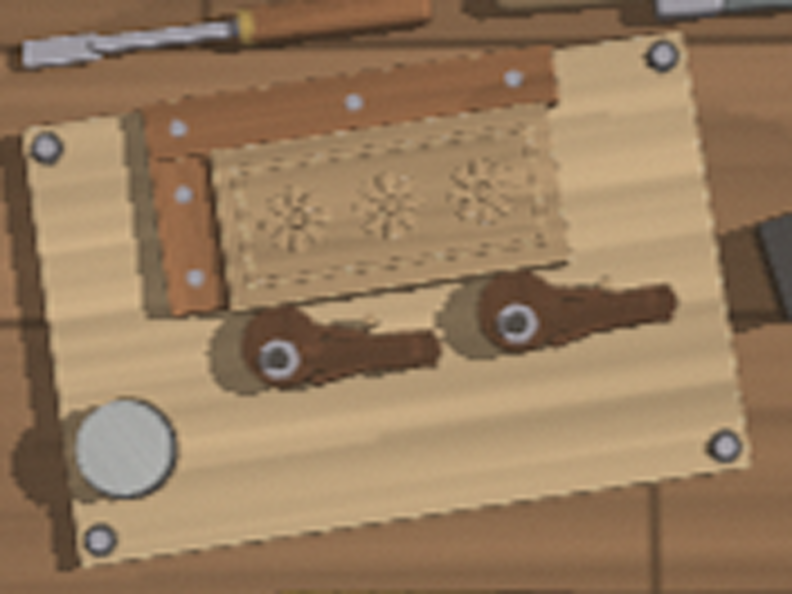

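Both levers lie along -y: tips at about (438,349) and (676,302), pivots at (278,358) and (518,322). The panel is flush with the fence and the stop. Checking numerically.

Run:
```python
from h import *
a0=cv2.imread('pics/top0.png');a=cv2.imread('pics/top9.png')
f=tob(ray('top',crop([(278,358),(438,349),(518,322),(676,302)]),.043)); print(f.round(1).tolist())
# lever axis: dark-wood pixels in lever area, outer arm only, in board coords
hsv=cv2.cvtColor(a,cv2.COLOR_BGR2HSV); 
vv,uu=np.mgrid[122:254,222:398]; b=tob(ray('top',np.c_[uu.ravel(),vv.ravel()],.040))
g=a[122:254,222:398].reshape(-1,3).astype(int)
dark=(g[:,2]<115)&(g[:,2]-g[:,0]>25)
for py in(65,-75):
    m=dark&(abs(b[:,0]+29.7)<25)&(b[:,1]<py-50)&(b[:,1]>py-98); q=b[m]
    for lo in(50,62,74,86):
        k=(py-q[:,1]>=lo)&(py-q[:,1]<lo+12); print(py,lo,k.sum(),q[k,0].min().round(1),q[k,0].max().round(1))
print('panel',tob(ray('top',crop([(212,150),(548,103),(568,262),(230,310)]),.040)).round(1).tolist())
d=cv2.absdiff(a0,a).max(2)>40; d[135:240,235:385]=0
n,l,s,c=cv2.connectedComponentsWithStats(d.astype(np.uint8)); print([x.tolist() for x in s[1:] if x[4]>15])
```

```text
[[-29.3, 65.2], [-37.9, -27.4], [-29.2, -75.6], [-31.3, -168.1]]
65 50 46 -47.7 -17.6
65 62 41 -47.1 -24.7
65 74 37 -46.8 -26.7
65 86 16 -47.2 -28.6
-75 50 40 -41.6 -17.4
-75 62 37 -41.3 -20.1
-75 74 37 -41.0 -20.9
-75 86 16 -38.8 -20.2
panel [[98.0, 86.5], [96.2, -112.6], [1.5, -109.9], [3.0, 89.2]]
[[161, 265, 121, 119, 5754], [37, 280, 126, 41, 2907], [215, 321, 67, 63, 2564], [36, 323, 8, 24, 78], [0, 343, 9, 7, 30], [23, 350, 11, 6, 39], [0, 354, 78, 46, 1916], [209, 385, 81, 15, 836]]
```

The right lever is at the full 1.57 rad. The left lever's centreline is about 7 mm off at 80 mm radius, so it is roughly 0.09 rad short: it sprang back, or the panel shifted as the right cam bit. I'll push the left one home again.

```bash
python3 -c "
from h import *
mv((-78,-8,.12,np.pi),(-78,-8,.044,np.pi))"
```

```text
clk 19.05 b [-213.6  163. ] z 0.2457 F [ 0.3 -0.8  0.5] yaw-th -3.145 q7 0.93
rot [ 0.  -0.1 -0.2] shift [-0.1365 -0.1705  0.1255]
rot [ 0.  -0.1 -0.2] shift [-0.1366 -0.1706  0.2015]
```

```bash
python3 -m jog '[[[0,0,0,-0.03,-0.035,0,0],[0,0,0,-0.06,-0.07,0,0],[0,0,0,-0.09,-0.105,0.02,0],[0,0,0,-0.12,-0.14,0.06,0],[0,0,0,-0.136,-0.17,0.1,0],[0,0,0,-0.136,-0.17,0.125,0],[0,0,0,-0.136,-0.17,0.125,0],[0,0,0,-0.136,-0.17,0.125,0]]]'
python3 -c "
from h import *
mv((-78,-8,.12,np.pi),(-78,-8,.044,np.pi))"
```

```text
clock: 19.85
tool_pos: [0.5122, 0.0548, 0.121]
ee_rot: [3.14, -0.002, -3.008]
wrist_force: [0.3, 0.8, 0.3]
width: 0.003
grasp_force: 0.0
clk 19.85 b [-78.6  -6.4] z 0.121 F [0.3 0.8 0.3] yaw-th -3.146 q7 1.23
rot [ 0.1 -0.1 -0.2] shift [-0.0006 -0.0016  0.001 ]
rot [ 0.1 -0.1 -0.2] shift [-0.0007 -0.0017  0.077 ]
```

```bash
python3 -m jog '[[[0,0,0,0,-0.001,0.03,0],[0,0,0,0,-0.001,0.06,0],[0,0,0,0,-0.001,0.07,0],[0,0,0,0,-0.001,0.076,0],[0,0,0,0,-0.001,0.076,0],[0,0,0,-0.01,-0.001,0.076,0],[0,0,0,-0.015,-0.001,0.076,0],[0,0,0,-0.02,-0.001,0.075,0],[0,0,0,-0.025,-0.001,0.074,0],[0,0,0,-0.03,-0.001,0.073,0]]]'
python3 -m jog '[[[0,0,0,-0.004,0,-0.001,0],[0,0,0,-0.008,0,-0.002,0],[0,0,0,-0.012,0,-0.003,0],[0,0,0,-0.012,0,-0.003,0]]]'
python3 -c "
from h import *
mv((-47.7,-8,.044,np.pi))"
```

```text
clock: 20.85
tool_pos: [0.5368, 0.0576, 0.047]
ee_rot: [-3.141, -0.014, -3.007]
wrist_force: [-10.0, -1.5, 1.3]
width: 0.006
grasp_force: 5.1
clock: 21.25
tool_pos: [0.5412, 0.0576, 0.0473]
ee_rot: [-3.139, -0.031, -3.007]
wrist_force: [-15.3, -2.2, -0.8]
width: 0.004
grasp_force: 7.5
clk 21.25 b [-49.5  -7.7] z 0.0473 F [-15.3  -2.2  -0.8] yaw-th -3.144 q7 1.2
rot [-0.1 -1.8 -0.1] shift [-0.0019 -0.0003  0.0032]
```

```bash
python3 -m jog '[[[0,0,0,-0.004,0,0.001,0],[0,0,0,-0.008,0,0.001,0],[0,0,0,-0.012,0,0.001,0],[0,0,0,-0.012,0,0.001,0]]]'
python3 -m jog '[[[0,0,0,-0.004,0,0,0],[0,0,0,-0.008,0,0,0],[0,0,0,-0.01,0,0,0],[0,0,0,-0.01,0,0,0]]]'
python3 -c "
from h import *
mv((-47.7,-8,.044,np.pi))"
```

```text
clock: 21.65
tool_pos: [0.5422, 0.0575, 0.0465]
ee_rot: [-3.135, -0.054, -3.006]
wrist_force: [-31.8, -4.2, 19.6]
width: 0.007
grasp_force: 16.6
clock: 22.05
tool_pos: [0.5429, 0.0575, 0.0462]
ee_rot: [-3.133, -0.075, -3.006]
wrist_force: [-45.1, -6.0, 31.7]
width: 0.003
grasp_force: 23.7
clk 22.05 b [-47.8  -8. ] z 0.0462 F [-45.1  -6.   31.7] yaw-th -3.143 q7 1.21
rot [-0.5 -4.3 -0.1] shift [-0.0002  0.      0.0022]
```

```bash
python3 -m jog '[[[0,0,0,0.01,0,0,0],[0,0,0,0.03,0,0,0],[0,0,0,0.05,0,0,0],[0,0,0,0.065,0,-0.005,0],[0,0,0,0.065,0,-0.04,0],[0,0,0,0.065,0,-0.08,0],[0,0,0,0.065,0,-0.12,0],[0,0,0,0.065,0,-0.16,0],[0,0,0,0.065,0,-0.2,0],[0,0,0,0.065,0,-0.2,0]]]'
python3 -m jog '[[[0,0,0,0.04,0.04,0,0],[0,0,0,0.06,0.08,0,0],[0,0,0,0.08,0.12,0,0],[0,0,0,0.1,0.16,0,0],[0,0,0,0.12,0.18,0,0],[0,0,0,0.13,0.18,0,0],[0,0,0,0.13,0.18,0,0]]]'
cat > chk.py <<'E'
from h import *
import sys
a=snapshot('top')[:,:,::-1]; cv2.imwrite(sys.argv[1],a)
vv,uu=np.mgrid[122:254,222:398]; b=tob(ray('top',np.c_[uu.ravel(),vv.ravel()],.040))
g=a[122:254,222:398].reshape(-1,3).astype(int)
dark=(g[:,2]<115)&(g[:,2]-g[:,0]>25)
for py in(65,-75):
    q=b[dark&(abs(b[:,0]+29.7)<25)]
    for lo in(50,62,74,86):
        k=(py-q[:,1]>=lo)&(py-q[:,1]<lo+12); print(py,lo,k.sum(),q[k,0].min().round(1),q[k,0].max().round(1),q[k,0].mean().round(1))
mv()
E
python3 chk.py pics/top10.png
```

```text
clock: 23.05
tool_pos: [0.5156, 0.0555, 0.2561]
ee_rot: [3.14, 0.013, -3.007]
wrist_force: [0.5, 0.4, 0.3]
width: 0.005
grasp_force: 0.0
clock: 23.75
tool_pos: [0.3578, 0.2145, 0.2501]
ee_rot: [3.141, -0.001, -3.005]
wrist_force: [-0.0, 0.3, 0.2]
width: 0.005
grasp_force: 0.0
65 50 41 -41.8 -17.6 -30.3
65 62 36 -41.1 -20.7 -30.6
65 74 36 -40.8 -21.5 -31.2
65 86 17 -39.4 -20.4 -29.9
-75 50 40 -41.6 -17.4 -30.2
-75 62 37 -41.3 -20.1 -30.4
-75 74 37 -41.0 -20.9 -31.3
-75 86 16 -38.8 -20.2 -29.0
clk 23.8 b [-208.3  172.2] z 0.2502 F [-0.2 -0.3 -0.2] yaw-th -3.145 q7 0.9
```

Both levers now have identical centrelines at the full 1.57 rad. One last look at the panel and the surroundings.

```bash
python3 -c "
import cv2
a=cv2.imread('pics/top10.png'); cv2.imwrite('pics/c10.png',cv2.resize(a[100:280,165:465],(800,480),interpolation=cv2.INTER_CUBIC))"
```

```text
(no output)
```

View pics/c10.png

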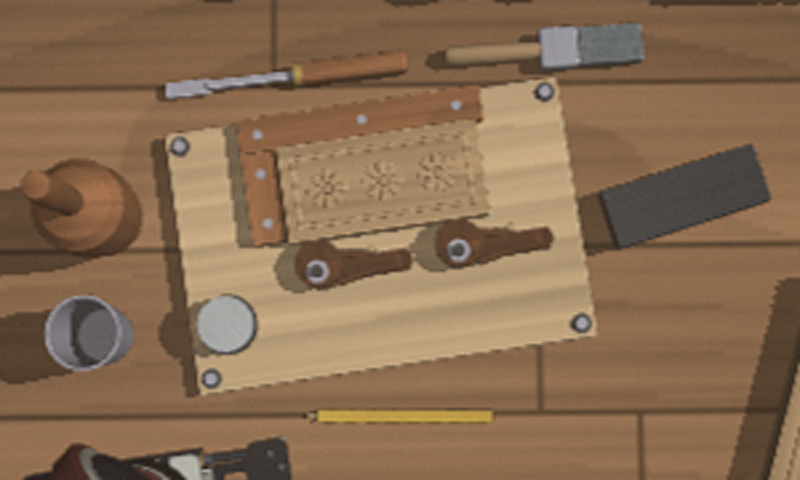

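The panel is flush with the fence, both levers lie on their dowels, and everything else is in place. There may be a faint strip at the stop (about x = 283), so I'll check whether the panel shifted.

Run:
```python
from h import *
# board-rectified views at panel top height
I={}
for n in('top9','top10'):
    a=cv2.imread(f'pics/{n}.png')
    ys=np.arange(110,-140,-.5); xs=np.arange(110,-10,-.5); g=np.stack(np.meshgrid(xs,ys,indexing='ij'),-1)
    w=tow(g); p=proj('top',np.c_[w.reshape(-1,2),np.full(w[...,0].size,.04)]).reshape(*g.shape[:2],2).astype(np.float32)
    I[n]=cv2.remap(a,p[...,0],p[...,1],cv2.INTER_CUBIC)
r=lambda n:cv2.cvtColor(I[n],cv2.COLOR_BGR2GRAY).astype(np.float32)[50:190,80:400]
print(cv2.phaseCorrelate(r('top9'),r('top10'),cv2.createHanningWindow(r('top9').shape[::-1],cv2.CV_32F)))
cv2.imwrite('pics/rect.png',cv2.resize(np.vstack([I['top9'],I['top10']]),(600,576)))
```

```text
((-0.026080307501587185, 0.023075745257784774), 0.9333681735727523)
```

View pics/rect.png

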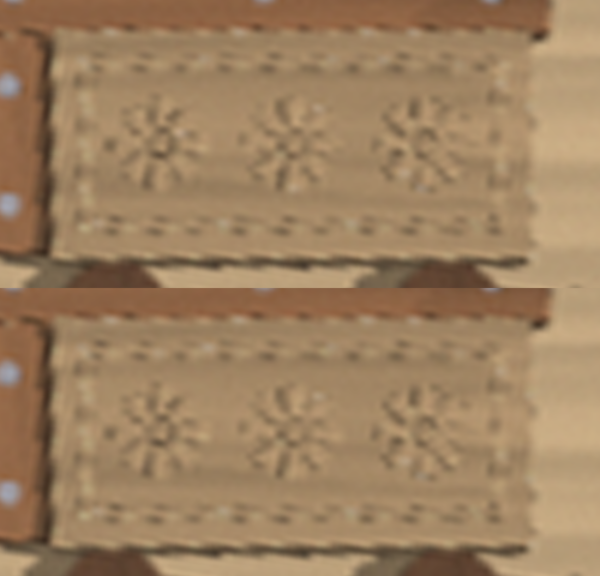

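The two rectified views show the panel unmoved between pictures (shift under 0.05 px), square to the fence, and directly against the stop. Its ends are at y ≈ +89 and -111 mm, within measurement error of +90 and -110.

```bash
python3 -c "
from plant import hand_in
print(hand_in())"
```

```text
the job is handed in; nothing more can be done
None
```

The job is handed in: the panel butts against the end stop, both cam levers are swung fully round and lock it against the fence (the left one needed a second push), the hand is clear, and I saw nothing else moved in the final picture.

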